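# Pack the pot in the steel tin and put its lid on

### The job

Pack this customer's order: stand the little turned wooden pot upright inside the open round steel tin, then close the tin with the lid that fits it, pushed fully home so that it sits flat on the rim all round. Use the wide lid; leave the smaller one where it lies.

Things in the scene. Friction and masses are not known exactly. Their poses are not given: they have to be found in the camera images.
- tin: Open round steel tin, loose, standing upright on the counter: 160 mm outside diameter, 68 mm tall, wall 4 mm (152 mm inside diameter), floor 4 mm thick. Mass about 0.6 kg. Origin: centre of its underside; z up.
- lid: Wide steel lid, fits the tin, plug down on the counter left or right of the tin, 0.2 kg. Disc 162 mm across, 5 thick; below it a tapered plug 12 deep, 122 mm across at the bottom, 142 at the top; dark wooden knob: upright cylinder 26 mm across, 36 tall. Origin: centre of plug's underside, z up: disc top at 17, knob top at 53 mm. Seated, disc on rim, its origin is 56 mm above the tin's.
- small_lid: Smaller lid of the same make with the same knob, too small for the tin: disc 100 mm across. It lies on the other side of the tin and must stay there. Origin: centre of its plug's underside, z up.
- pot: Little closed pot of dark turned wood standing on the counter: 44 mm in diameter (straight sides from 6 to 38 mm above its foot), 48 mm tall with a small button on top, about 60 g. Origin: centre of its underside, z up. It stands left or right of the tin, an oil bottle (48 mm across, 120 tall, yellow cap) on the other side; bottle and bangles beyond the tin are not part of the job.
Not all that is in view belongs to the job. Several things have the shape of the pot; the one meant has the colours described above.

How it is judged:
On the way, in this order (a step that is already met when the one before it is completed fails the run):
1. the pot stands upright inside the tin (horizontal distance between pot and tin below 0.058 m and z of pot in the frame of tin below 0.012 m and angle between pot's own z axis and vertical below 0.2 rad), for 0.2 s.
2. the wide lid sits flat on the tin (horizontal distance between lid and tin below 0.012 m and z of lid in the frame of tin between 0.05 and 0.061 m and angle between the z axis of lid and the z axis of tin, either way round below 0.06 rad), for 0.2 s.
At the end, for the whole second after the job is handed in: Tin upright on the counter (6 degrees); pot upright (11 degrees) on the tin's floor, under 58 mm off its axis; wide lid seated: centred within 12 mm, within 5 mm of fully home, within 3.4 degrees of flat; tin, lid and pot at rest; smaller lid within 30 mm of its start (all of step 1 and all of step 2 and angle between tin's own z axis and vertical below 0.1 rad and height (world z) of tin below 0.01 m and distance of small_lid from where it was at the start of the episode below 0.03 m and linear speed of each of lid, pot, tin below 0.02 m/s); the robot touches nothing.
It fails at once if the smaller lid is moved away (more than 30 mm) (distance of small_lid from where it was at the start of the episode above 0.03 m).
It also fails if it takes over 64 s, if anything falls off the work surface, if the arm or the gripper's body presses on something with over 40 N, if the wrist force passes 120 N, or if a joint passes its speed limit or range.

### The arm

A 6-joint arm with a two-finger parallel gripper is mounted at the origin on the work surface. World frame = base frame: x ahead of the robot, y to its left, z up, the work surface at z = 0. Lengths are in m, angles in rad, forces in N, time in s.
With the tool pointing down it reaches from about 0.375 to 0.925 m from the base axis. Payload 5.7 kg.
Tool frame: the origin (TCP) lies at the centre of the arm's flange, where the gripper is bolted on; the fingertips stand 182 mm ahead of it and the grasp point (between the pads) lies 163 mm ahead of it (manip.tip_reach is the distance from the TCP to the fingertips, in m); z points along the fingers, y is the direction in which the jaws open and shut (so a half turn about z gives the same grasp; the last joint's range is limited). The gripper opens to 88 mm and grips with 3 to 60 N. Pads are 20 mm wide; open, the fingers measure 115 mm over their backs; the gripper's body (75 mm by 178 mm) begins 61 mm behind the grasp point.
Start: joints at [1.063, 0.359, 1.51, -0, 1.272, -0.115], TCP at [0.23, 0.554, 0.405] pointing down, gripper open.
Joint ranges: [-2.97, 2.97], [-1.01, 2.36], [0.21, 2.38], [-0.96, 4.11], [0.2, 2.71], [-2.98, 2.98]. Speed limits (rad/s): [2.39, 2.39, 3.14, 3.14, 3.14, 3.14].

### API

Orientations are given as a unit quaternion [x, y, z, w].
In Python, from rig import manip gives the robot as it stands.
- The arm moves only by the shell command python3 -m pendant 'ROWS' [OPENING] [FORCE]. ROWS is JSON, a list of rows, each an object with "linear": the shift along the tool's x, y, z in units of 10 cm (1.0 is 10 cm), a list of three; "twist": the turn about the tool's z in units of 0.5 rad (1.0 is 0.5 rad). In form: [{"linear": [tx, ty, tz], "twist": twist}, ...]. A call has 1 to 5 rows; each row is the pose to reach, as a shift and turn from the pose measured when the call began, along the tool's axes at that moment; what a row does not reach only later rows make up. A row lasts 1/8 s, in which the tool goes at most 62.5 mm and 10.7 degrees, less where a joint would pass 70% of its speed; a pose out of reach is approached as far as the arm can. A call with a number of a shift or a turn outside -1 to 1 is refused whole. A call with a gripper value outside its range is refused whole. OPENING is the opening, from -1 (shut) to 1 (fully open), so that 0 is half open, set as the call begins (- or left out, the last holds). The fingers move at their own pace and stop on an object; FORCE is the grip in N (left out, the last holds). Time passes only in rows, so rows that repeat a pose let the fingers close. It gives the time, the measured TCP pose, the force and the opening at its end, in the units of the state.
- manip.read_state(): the state, without advancing time (a new reading comes with each control period).
- manip.snapshot(name): name is "scene" or "top" or "wrist"; returns a dict with "frame" (400x640x3 uint8, blue, green, red), "camera_matrix" (3x3 intrinsics, pixels), "cam_to_world" (4x4, takes a point from camera to world coordinates); the wrist camera has in their place "mount" (4x4, takes a point from camera to tool coordinates, whose origin is the TCP and whose axes are the flange's). Camera axes: x right, y down, z forward; pixel columns grow to the right and rows downward; lengths in m; the calibration is good to about 2 mm. The wrist camera is an equidistant fisheye: a pixel r from the principal point sees the ray r / f radians off the axis. A picture is of the moment at which its call begins: read the wrist's pose just before it. There is no depth.
- manip.finish_job(): hands the job in, once; it reports no verdict.
The state is a dict: "clock": time; "q": joint angles; "joint_vel": joint speeds; "effort": joint torques, N m; "tcp_pos": TCP position; "orientation": TCP orientation; "ft_force": force on the tool from outside, world axes, zero at the start; "wrist_torque": the same for the moment, N m; "gripper_width": finger opening in m.
Only numpy, scipy, OpenCV 4.12 (cv2) and the standard library are available. Lean on these libraries where they do the work, as an engineer would, in place of code of your own. Each camera call takes 0.05 s, during which the arm holds its last target. There are 200 camera calls.

## Working session

There is one attempt and no reset: what is moved stays moved. The work goes in short steps, Python scripts to look and compute and a shell command to move; the robot and the scene stay as the last step left them, time stands still between calls to the robot, and variables do not carry over. Pictures are saved under pics/ and viewed, about 8 in all and at most 12, crops included, and the job is handed in when it is done.

```bash
mkdir -p pics; ls; python3 - <<'E'
from rig import manip
import cv2,numpy as np
s=manip.read_state(); print(s)
for n in("top","scene"):
    d=manip.snapshot(n); cv2.imwrite(f"pics/{n}0.png",d["frame"]); print(n,d["camera_matrix"],d["cam_to_world"])
E
```

```text
pics
{'clock': 0.0, 'q': array([ 1.06290224e+00,  3.59503279e-01,  1.51140085e+00,  5.59221388e-06,
        1.27250494e+00, -1.15083549e-01]), 'joint_vel': array([-0.00061227, -0.0004978 ,  0.00032076,  0.00100245, -0.00124742,
       -0.00039367]), 'effort': array([-1.48442981e-03, -5.15367186e+01, -2.70726156e+01,  6.72410661e-02,
        3.48541606e-02, -1.29094474e-04]), 'tcp_pos': array([0.22949811, 0.55399669, 0.40382234]), 'orientation': array([ 1.95145706e-01,  9.80773842e-01, -8.63685889e-04, -2.80887796e-04]), 'ft_force': array([ 0.22764755, -0.36026076, -0.35875209]), 'wrist_torque': array([-0.00036985,  0.0014771 ,  0.00520137]), 'gripper_width': 0.08788161730868856}
top [[440.39714715   0.         314.59048711]
 [  0.         440.39714715 199.08951698]
 [  0.           0.           1.        ]] [[-2.99780117e-03 -9.96989163e-01  7.74830460e-02  4.69752683e-01]
 [-9.99995270e-01  3.04213494e-03  4.54145490e-04 -6.76567417e-03]
 [-6.88492013e-04 -7.74813180e-02 -9.96993566e-01  1.22736508e+00]
 [ 0.00000000e+00  0.00000000e+00  0.00000000e+00  1.00000000e+00]]
scene [[468.37142431   0.         318.23125351]
 [  0.         468.37142431 200.63993204]
 [  0.           0.           1.        ]] [[ 0.52999364  0.7001515  -0.47842932  1.06545141]
 [ 0.84800094 -0.43687454  0.30005841 -0.35172184]
 [ 0.00107276 -0.56473756 -0.82526986  0.95063908]
 [ 0.          0.          0.          1.        ]]
```

View pics/top0.png

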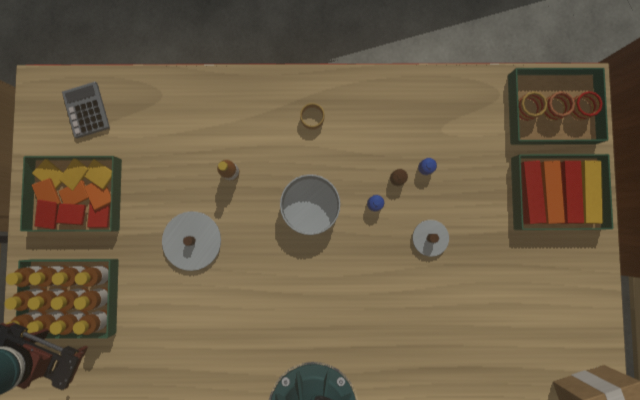

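View pics/scene0.png

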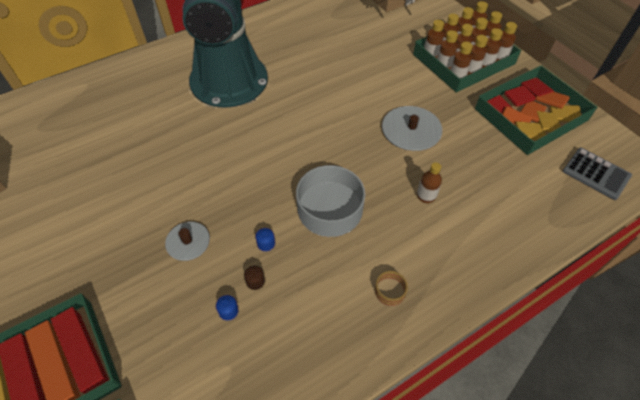

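Top view: tin (310,205), dark pot (399,177) between blue decoys at (376,203) and (428,166), wide lid (190,241) and small lid (431,238). The scene view agrees: tin (330,200), pot (255,278), lid (412,128).

```bash
cat > h.py <<'E'
import cv2,numpy as np
from rig import manip
from scipy.spatial.transform import Rotation as R
def ray(d,u,v,pose=None):
    K=d["camera_matrix"]
    x=np.array([(u-K[0,2])/K[0,0],(v-K[1,2])/K[1,1]])
    if pose is None: T=d["cam_to_world"]; r=np.array([*x,1])
    else:
        W=np.eye(4); W[:3,:3]=R.from_quat(pose["orientation"]).as_matrix(); W[:3,3]=pose["tcp_pos"]; T=W@d["mount"]
        t=np.hypot(*x); r=np.array([*(x/max(t,1e-9)*np.sin(t)),np.cos(t)])
    return T[:3,3],T[:3,:3]@r
def at(d,u,v,z,pose=None):
    o,r=ray(d,u,v,pose); return o+r*(z-o[2])/r[2]
def blobs(m,amin=20):
    n,l,s,c=cv2.connectedComponentsWithStats(m.astype(np.uint8))
    return [(int(s[i,4]),tuple(c[i].round(1)),tuple(s[i,:4])) for i in range(1,n) if s[i,4]>=amin]
def togo(p,s=None):
    "world horizontal target -> tool-axis shift in 10cm (x,y), at current pose"
    s=s or manip.read_state()
    return R.from_quat(s["orientation"]).inv().apply(np.asarray(p)-s["tcp_pos"])/0.1
E
python3 - <<'E'
from h import *
np.set_printoptions(precision=4,suppress=True)
for n in("top","scene"):
    d=manip.snapshot(n); f=d["frame"].astype(int); hsv=cv2.cvtColor(d["frame"],cv2.COLOR_BGR2HSV)
    b,g,r=f[...,0],f[...,1],f[...,2]
    masks={"grey":((hsv[...,1]<50)&(hsv[...,2]>90),150),"dark":((hsv[...,2]<95)&(hsv[...,1]>70)&(r>b+8),20),"blue":((b>r+40),30)}
    for k,(m,a) in masks.items():
        for B in blobs(m,a):
            if 150<B[1][0]<460 and 90<B[1][1]<320:
                print(n,k,B[0],B[1],[int(x) for x in B[2]],*[f"z{z}:{at(d,*B[1],z)[:2]}" for z in (.015,.03,.066)])
s=manip.read_state(); print(R.from_quat(s["orientation"]).as_matrix())
print(manip.snapshot("wrist")["mount"])
E
```

```text
top grey 1510 (np.float64(306.8), np.float64(213.6)) [280, 174, 60, 61] z0.015:[0.524  0.0154] z0.03:[0.5233 0.0151] z0.066:[0.5217 0.0144]
top grey 2583 (np.float64(191.2), np.float64(240.4)) [162, 211, 59, 60] z0.015:[0.4514 0.3324] z0.03:[0.4516 0.3282] z0.066:[0.4522 0.3182]
top grey 870 (np.float64(430.6), np.float64(236.6)) [413, 220, 36, 37] z0.015:[ 0.4598 -0.3241] z0.03:[ 0.4599 -0.3201] z0.066:[ 0.4602 -0.3107]
top dark 259 (np.float64(312.3), np.float64(112.2)) [302, 104, 21, 18] z0.015:[ 0.8084 -0.0005] z0.03:[ 0.8042 -0.0006] z0.066:[ 0.7941 -0.0008]
top dark 198 (np.float64(309.1), np.float64(129.2)) [298, 121, 25, 14] z0.015:[0.76   0.0085] z0.03:[0.7564 0.0084] z0.066:[0.7478 0.0079]
top dark 643 (np.float64(225.3), np.float64(188.5)) [215, 166, 24, 52] z0.015:[0.5941 0.2407] z0.03:[0.5926 0.2377] z0.066:[0.5889 0.2303]
top dark 428 (np.float64(396.0), np.float64(183.4)) [387, 169, 21, 30] z0.015:[ 0.6069 -0.2317] z0.03:[ 0.6052 -0.2289] z0.066:[ 0.6011 -0.2223]
top dark 190 (np.float64(421.4), np.float64(180.2)) [415, 170, 16, 19] z0.015:[ 0.6156 -0.3022] z0.03:[ 0.6
[... 3009 characters left out ...]
12  0.0003] z0.066:[ 0.8219 -0.0135]
scene dark 160 (np.float64(225.8), np.float64(291.0)) [216, 285, 21, 15] z0.015:[ 0.6169 -0.3032] z0.03:[ 0.6241 -0.304 ] z0.066:[ 0.6414 -0.3059]
scene blue 326 (np.float64(264.8), np.float64(239.1)) [256, 228, 18, 23] z0.015:[ 0.5488 -0.172 ] z0.03:[ 0.5571 -0.1749] z0.066:[ 0.5769 -0.1818]
scene blue 394 (np.float64(226.8), np.float64(307.2)) [216, 296, 22, 24] z0.015:[ 0.651  -0.3173] z0.03:[ 0.6576 -0.3178] z0.066:[ 0.6736 -0.3191]
[[-0.9239  0.3827 -0.0006]
 [ 0.3827  0.9239 -0.0011]
 [ 0.0001 -0.0012 -1.    ]]
[[ 0.0008 -0.9623 -0.2718  0.074 ]
 [ 1.      0.001  -0.0004  0.0007]
 [ 0.0006 -0.2718  0.9623  0.02  ]
 [ 0.      0.      0.      1.    ]]
```

```bash

python3 -m pendant '[{"linear":[-0.48,-0.42,0],"twist":0},{"linear":[-0.95,-0.83,0],"twist":0},{"linear":[-0.95,-0.83,0],"twist":0}]' 0.6 | tail -3
python3 -m pendant '[{"linear":[-0.48,-0.42,0],"twist":0},{"linear":[-0.95,-0.83,0],"twist":0},{"linear":[-0.95,-0.83,0],"twist":0}]' >/dev/null
python3 -m pendant '[{"linear":[-0.48,-0.42,0],"twist":0},{"linear":[-0.95,-0.83,0],"twist":0},{"linear":[-0.95,-0.83,0],"twist":0}]' >/dev/null
python3 -m pendant '[{"linear":[-0.48,-0.42,0],"twist":0},{"linear":[-0.95,-0.83,0],"twist":0},{"linear":[-0.95,-0.83,0],"twist":0}]' >/dev/null
python3 -m pendant '[{"linear":[-0.48,-0.42,0],"twist":0},{"linear":[-0.95,-0.83,0],"twist":0},{"linear":[-0.95,-0.83,0],"twist":0}]'|tail -3
python3 - <<'E'
from h import *
print(togo([.622,-.237,.345]))
E
```

```text
orientation: [0.197, 0.98, -0.001, -0.0]
ft_force: [-0.6, 1.1, 0.3]
gripper_width: 0.0709
orientation: [0.204, 0.979, -0.001, 0.002]
ft_force: [-1.1, -0.0, 0.2]
gripper_width: 0.0703
[-1.86060124 -1.54395801  0.62074792]
```

```bash

python3 -m pendant '[{"linear":[-0.48,-0.4,0.1],"twist":0},{"linear":[-0.93,-0.77,0.3],"twist":0},{"linear":[-0.93,-0.77,0.3],"twist":0}]' >/dev/null
python3 -m pendant '[{"linear":[-0.48,-0.4,0.1],"twist":0.3},{"linear":[-0.93,-0.77,0.3],"twist":0.6},{"linear":[-0.93,-0.77,0.3],"twist":0.9},{"linear":[-0.93,-0.77,0.3],"twist":1.0},{"linear":[-0.93,-0.77,0.3],"twist":1.0}]' 
python3 - <<'E'
from h import *
s=manip.read_state(); d=manip.snapshot("wrist"); cv2.imwrite("pics/w1.png",d["frame"])
print(s["tcp_pos"],s["q"],togo([.622,-.237,.345],s)); print(d["camera_matrix"])
E
```

```text
clock: 3.12
tcp_pos: [0.6238, -0.233, 0.3451]
orientation: [0.439, 0.898, 0.001, 0.001]
ft_force: [-0.0, 0.1, -0.3]
gripper_width: 0.07
[ 0.62377678 -0.23297868  0.34508661] [-4.61415557e-01  5.04322983e-01  1.42465909e+00  1.07678605e-03
  1.21145331e+00 -1.12308472e+00] [-0.0208239  -0.0387199   0.00082417]
[[309.70691629   0.         318.02029935]
 [  0.         309.70691629 197.0066186 ]
 [  0.           0.           1.        ]]
```

View pics/w1.png

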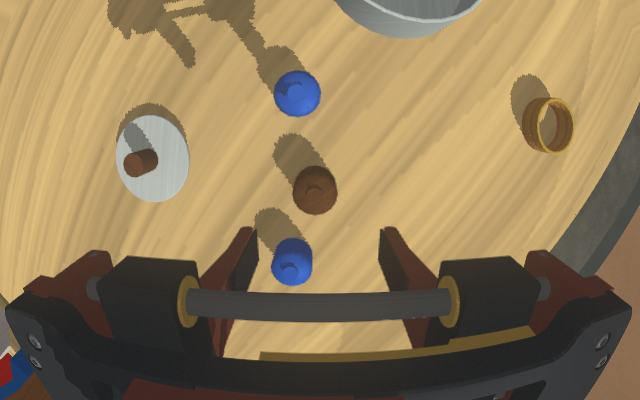

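Wrist view: pot body centre (315,190) with button at about (317,190), blue pots at (297,93) and (292,262); the jaws' axis lies across the row of three, clear of both blue ones.

```bash

python3 - <<'E'
from h import *
s=manip.read_state(); d=manip.snapshot("wrist")
hsv=cv2.cvtColor(d["frame"],cv2.COLOR_BGR2HSV)
c=d["frame"][190,305]; print("bgr",c,hsv[190,305])
f=d["frame"].astype(int)
m=(np.abs(f-c).sum(2)<60); m[:150]=0;m[225:]=0;m[:,:285]=0;m[:,345:]=0
for B in blobs(m,100):
    x,y,w,h=[int(v) for v in B[2]]; cx,cy=x+w/2,y+h/2
    print(B[0],x,y,w,h,[at(d,cx,cy,z,s)[:2].round(4) for z in(.025,.035)])
    for e in (at(d,x,cy,.03,s),at(d,x+w,cy,.03,s)): print(e)
    p=at(d,cx,cy,.03,s)
    print(togo([p[0],p[1],.028+.163],s))
E
```

```text
bgr [ 48  71 100] [ 13 133 100]
1754 293 164 45 50 [array([ 0.6242, -0.2363]), array([ 0.6227, -0.2342])]
[ 0.60591747 -0.2488747   0.03      ]
[ 0.64089259 -0.22160002  0.03      ]
[-0.01109387 -0.01589595  1.54241328]
```

```bash

python3 -m pendant '[{"linear":[-0.01,-0.016,0.4],"twist":0},{"linear":[-0.01,-0.016,0.8],"twist":0},{"linear":[-0.01,-0.016,1.0],"twist":0},{"linear":[-0.01,-0.016,1.0],"twist":0}]' >/dev/null
python3 -m pendant '[{"linear":[0,0,0.3],"twist":0},{"linear":[0,0,0.54],"twist":0},{"linear":[0,0,0.54],"twist":0},{"linear":[0,0,0.54],"twist":0}]'
python3 -m pendant '[{"linear":[0,0,0],"twist":0},{"linear":[0,0,0],"twist":0},{"linear":[0,0,0],"twist":0},{"linear":[0,0,0],"twist":0},{"linear":[0,0,0],"twist":0}]' -1 20
python3 -m pendant '[{"linear":[0,0,-0.3],"twist":0},{"linear":[0,0,-0.7],"twist":0},{"linear":[0,0,-1],"twist":0},{"linear":[0,0,-1],"twist":0}]'
python3 - <<'E'
from h import *
s=manip.read_state()
print(togo([.5455,.006,s["tcp_pos"][2]],s))
d=manip.snapshot("wrist"); cv2.imwrite("pics/w2.png",d["frame"])
E
```

```text
clock: 4.22
tcp_pos: [0.6237, -0.2351, 0.1921]
orientation: [0.439, 0.899, 0.0, 0.001]
ft_force: [0.6, -0.2, 0.8]
gripper_width: 0.0703
clock: 4.85
tcp_pos: [0.6238, -0.2352, 0.1927]
orientation: [0.439, 0.899, 0.0, 0.001]
ft_force: [-1.2, 0.1, 5.5]
gripper_width: 0.0437
clock: 5.35
tcp_pos: [0.6245, -0.2356, 0.295]
orientation: [0.439, 0.899, 0.0, 0.004]
ft_force: [-0.4, -1.0, -0.3]
gripper_width: 0.0437
[ 2.39048596  0.86345974 -0.01194889]
```

View pics/w2.png

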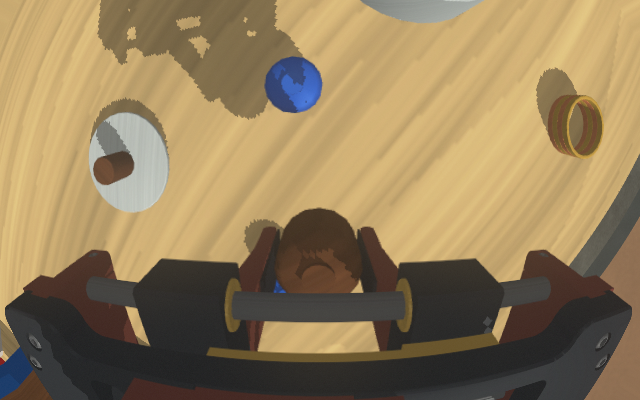

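The wrist view shows the pot held upright between the pads (318,255), with the width reading 43.7 mm as it should be. Next it goes into the tin.

```bash

python3 -m pendant '[{"linear":[0.4,0.15,0],"twist":0},{"linear":[0.8,0.29,0],"twist":0},{"linear":[0.8,0.29,0],"twist":0}]' >/dev/null
python3 -m pendant '[{"linear":[0.4,0.15,0],"twist":0},{"linear":[0.8,0.29,0],"twist":0},{"linear":[0.8,0.29,0],"twist":0}]' >/dev/null
python3 -m pendant '[{"linear":[0.4,0.15,0],"twist":0},{"linear":[0.8,0.29,0],"twist":0},{"linear":[0.8,0.29,0],"twist":0},{"linear":[0.8,0.29,0],"twist":0}]'
python3 - <<'E'
from h import *
s=manip.read_state(); print(togo([.5455,.006,.198],s))
d=manip.snapshot("wrist"); cv2.imwrite("pics/w3.png",d["frame"])
E
```

```text
clock: 6.65
tcp_pos: [0.5414, 0.0109, 0.289]
orientation: [0.436, 0.9, -0.0, -0.003]
ft_force: [1.4, 0.1, -2.1]
gripper_width: 0.0436
[-0.06815981  0.0039589   0.91003518]
```

View pics/w3.png

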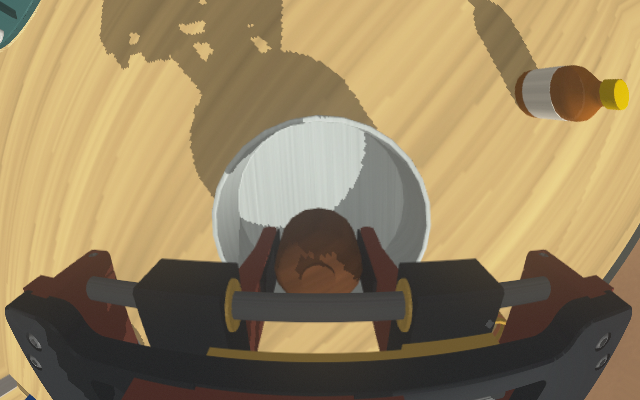

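The tin's rim (columns 213–430, top edge at row 116) surrounds the held pot, which is roughly centred. I'll lower it.

```bash

python3 -m pendant '[{"linear":[-0.07,0,0.3],"twist":0},{"linear":[-0.07,0,0.6],"twist":0},{"linear":[-0.07,0,0.8],"twist":0},{"linear":[-0.07,0,0.9],"twist":0},{"linear":[-0.07,0,0.91],"twist":0}]' 
python3 -m pendant '[{"linear":[0,0,0],"twist":0},{"linear":[0,0,0],"twist":0},{"linear":[0,0,0],"twist":0},{"linear":[0,0,0],"twist":0}]' 0.36
python3 -m pendant '[{"linear":[0,0,-0.3],"twist":0},{"linear":[0,0,-0.7],"twist":0},{"linear":[0,0,-1],"twist":0},{"linear":[0,0,-1],"twist":0}]'
python3 -m pendant '[{"linear":[0,0,-0.3],"twist":0},{"linear":[0,0,-0.4],"twist":0},{"linear":[0,0,-0.4],"twist":0}]'
python3 - <<'E'
from h import *
s=manip.read_state(); print(s["q"],togo([.453,.330,.33],s))
d=manip.snapshot("wrist"); cv2.imwrite("pics/w4.png",d["frame"])
for u,v in((213,205),(430,205),(322,116)): pass
E
```

```text
clock: 7.32
tcp_pos: [0.5457, 0.0046, 0.1976]
orientation: [0.437, 0.899, -0.0, -0.003]
ft_force: [-0.0, 0.5, 0.0]
gripper_width: 0.0436
clock: 7.82
tcp_pos: [0.5458, 0.0047, 0.198]
orientation: [0.437, 0.899, -0.0, -0.003]
ft_force: [-0.1, -0.6, 0.4]
gripper_width: 0.0599
clock: 8.32
tcp_pos: [0.5473, 0.0045, 0.3004]
orientation: [0.437, 0.899, 0.001, -0.0]
ft_force: [-0.1, -0.1, 0.0]
gripper_width: 0.0595
clock: 8.7
tcp_pos: [0.5472, 0.0044, 0.34]
orientation: [0.437, 0.899, 0.001, 0.0]
ft_force: [0.5, -0.0, -0.3]
gripper_width: 0.0599
[-1.18608135e-01  3.52271839e-01  1.70142468e+00  1.45531245e-03
  1.08739231e+00 -7.85600749e-01] [3.14170864 1.27138065 0.10352723]
```

View pics/w4.png

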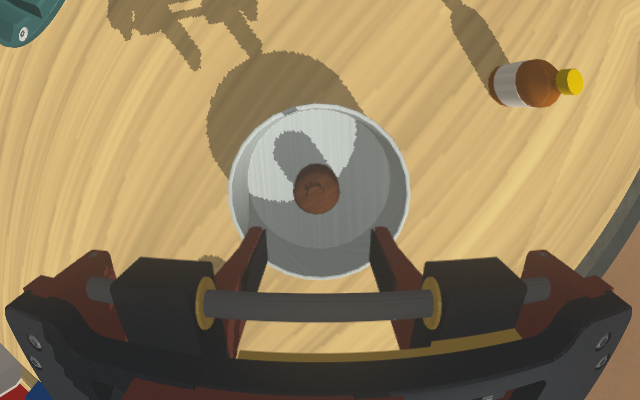

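The pot stands in the tin at (316,188). The rim is fully visible: left 229, right 410, top 103, bottom 278. I'll work out the tin centre and pot from this view.

```bash

python3 - <<'E'
from h import *
s=manip.read_state(); d=manip.snapshot("wrist")
P=np.array([at(d,u,v,.068,s)[:2] for u,v in((229,190),(410,190),(320,103),(320,278))]); print(P.round(4))
A=np.c_[2*P,np.ones(4)]; c=np.linalg.lstsq(A,(P**2).sum(1),rcond=None)[0]
print("tin",c[:2].round(4),"R",np.sqrt(c[2]+c[0]**2+c[1]**2), "pot",at(d,316,188,.045,s))
t=manip.snapshot("top")
P=np.array([at(t,u,v,.068)[:2] for u,v in((280,204.5),(340,204.5),(310,174),(310,235))]);print(P.round(4))
E
```

```text
[[ 0.4811 -0.0347]
 [ 0.6038  0.0619]
 [ 0.4982  0.0702]
 [ 0.5953 -0.0528]]
tin [0.5465 0.0085] R 0.0783749847747545 pot [0.54252825 0.00832554 0.045     ]
[[ 0.5458  0.0851]
 [ 0.5453 -0.0732]
 [ 0.6266  0.0057]
 [ 0.4654  0.0061]]
```

```bash

python3 -m pendant '[{"linear":[0.4,0.16,0],"twist":0},{"linear":[0.78,0.32,0],"twist":0},{"linear":[0.78,0.32,0],"twist":0}]' >/dev/null
python3 -m pendant '[{"linear":[0.4,0.16,0],"twist":0},{"linear":[0.78,0.32,0],"twist":0},{"linear":[0.78,0.32,0],"twist":0}]' >/dev/null
python3 -m pendant '[{"linear":[0.4,0.16,0],"twist":0},{"linear":[0.78,0.32,0],"twist":0},{"linear":[0.78,0.32,0],"twist":0}]' >/dev/null
python3 -m pendant '[{"linear":[0.4,0.16,0],"twist":0},{"linear":[0.78,0.31,0],"twist":0},{"linear":[0.78,0.31,0],"twist":0},{"linear":[0.78,0.31,0],"twist":0}]'
python3 - <<'E'
from h import *
s=manip.read_state(); print(togo([.453,.330,.163+.042],s),s["q"])
d=manip.snapshot("wrist"); cv2.imwrite("pics/w5.png",d["frame"])
E
```

```text
clock: 10.48
tcp_pos: [0.4514, 0.33, 0.3373]
orientation: [0.434, 0.901, -0.001, -0.003]
ft_force: [-0.4, -0.9, 0.1]
gripper_width: 0.06
[-0.01545002  0.01844984  1.32318006] [ 0.50663651  0.37255181  1.67602512  0.00355195  1.09827315 -0.16885577]
```

View pics/w5.png

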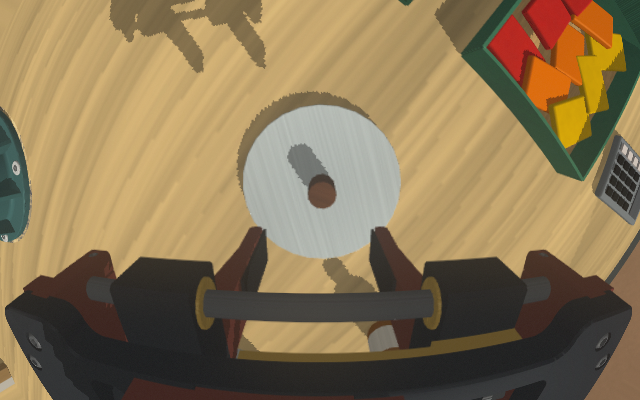

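Lid view: disc spans columns 243–401 and rows 104–259, knob top at about (322,193).

```bash

python3 - <<'E'
from h import *
s=manip.read_state(); d=manip.snapshot("wrist"); f=d["frame"].astype(int)
P=np.array([at(d,u,v,.017,s)[:2] for u,v in((243,182),(401,182),(322,104),(322,259))])
A=np.c_[2*P,np.ones(4)]; c=np.linalg.lstsq(A,(P**2).sum(1),rcond=None)[0]
print("lid",c[:2].round(4),"R",np.sqrt(c[2]+c[0]**2+c[1]**2))
m=(f[...,2]>f[...,0]+25); m[:165]=0;m[225:]=0;m[:,295:350]&=True;m[:,:295]=0;m[:,350:]=0
for B in blobs(m): print(B[:1],[int(v) for v in B[2]],at(d,*B[1],.045,s))
print("knobtop",at(d,322,193,.053,s), togo([*c[:2],.205],s))
E
```

```text
lid [0.4527 0.3336] R 0.08076209742305937
(571,) [309, 182, 27, 26] [0.45302128 0.33236258 0.045     ]
knobtop [0.45090421 0.33518924 0.053     ] [0.01572804 0.03938947 1.32392735]
```

```bash

python3 -m pendant '[{"linear":[0.013,0.035,0.3],"twist":0},{"linear":[0.013,0.035,0.6],"twist":0},{"linear":[0.013,0.035,0.8],"twist":0},{"linear":[0.013,0.035,0.8],"twist":0}]' >/dev/null
python3 -m pendant '[{"linear":[0,0,0.3],"twist":0},{"linear":[0,0,0.5],"twist":0},{"linear":[0,0,0.52],"twist":0},{"linear":[0,0,0.52],"twist":0}]'
python3 -m pendant '[{"linear":[0,0,0],"twist":0},{"linear":[0,0,0],"twist":0},{"linear":[0,0,0],"twist":0},{"linear":[0,0,0],"twist":0},{"linear":[0,0,0],"twist":0}]' -1 45
python3 -m pendant '[{"linear":[0,0,-0.2],"twist":0},{"linear":[0,0,-0.5],"twist":0},{"linear":[0,0,-0.8],"twist":0},{"linear":[0,0,-0.8],"twist":0}]'
python3 -m pendant '[{"linear":[0,0,-0.3],"twist":0},{"linear":[0,0,-0.7],"twist":0},{"linear":[0,0,-0.7],"twist":0}]'
python3 - <<'E'
from h import *
s=manip.read_state()
print(togo([.546,.007,s["tcp_pos"][2]],s))
d=manip.snapshot("wrist"); cv2.imwrite("pics/w6.png",d["frame"])
E
```

```text
clock: 11.58
tcp_pos: [0.4528, 0.3316, 0.2052]
orientation: [0.435, 0.9, -0.002, -0.003]
ft_force: [0.6, -0.6, 0.4]
gripper_width: 0.0597
clock: 12.2
tcp_pos: [0.453, 0.3317, 0.2054]
orientation: [0.435, 0.901, -0.002, -0.003]
ft_force: [-0.5, -0.2, 3.7]
gripper_width: 0.0253
clock: 12.7
tcp_pos: [0.4542, 0.3321, 0.2868]
orientation: [0.435, 0.901, -0.0, -0.002]
ft_force: [0.6, 0.3, -3.4]
gripper_width: 0.025
clock: 13.08
tcp_pos: [0.4553, 0.3325, 0.3578]
orientation: [0.435, 0.901, 0.001, -0.001]
ft_force: [-0.1, -0.9, -3.1]
gripper_width: 0.0254
[-3.11302831 -1.3135956  -0.01157658]
```

View pics/w6.png

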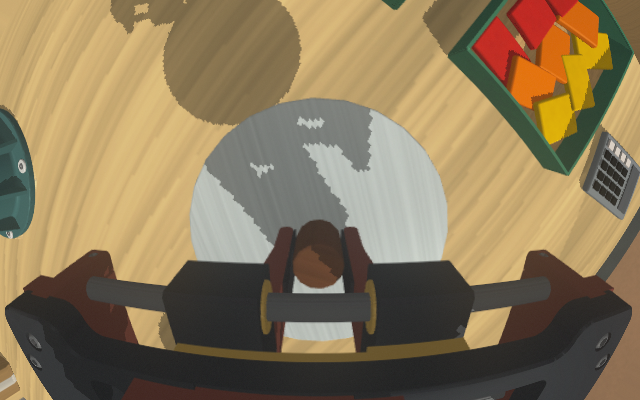

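The lid is lifted by its knob at (319,255); the disc looks level and symmetric (columns 190–447), and the width matches the 26 mm knob. I'll carry it over the tin.

```bash

python3 -m pendant '[{"linear":[-0.3,-0.12,0],"twist":0},{"linear":[-0.6,-0.26,0],"twist":0},{"linear":[-0.78,-0.33,0],"twist":0}]' >/dev/null
python3 -m pendant '[{"linear":[-0.4,-0.16,0],"twist":0},{"linear":[-0.78,-0.33,0],"twist":0},{"linear":[-0.78,-0.33,0],"twist":0}]' >/dev/null
python3 -m pendant '[{"linear":[-0.4,-0.16,0],"twist":0},{"linear":[-0.78,-0.33,0],"twist":0},{"linear":[-0.78,-0.33,0],"twist":0}]' >/dev/null
python3 -m pendant '[{"linear":[-0.4,-0.16,0],"twist":0},{"linear":[-0.6,-0.26,0],"twist":0},{"linear":[-0.77,-0.32,0],"twist":0},{"linear":[-0.77,-0.32,0],"twist":0}]'
python3 - <<'E'
from h import *
s=manip.read_state(); print(togo([.546,.007,.056+.163+.042],s),s["q"])
E
```

```text
clock: 14.75
tcp_pos: [0.5447, 0.0019, 0.35]
orientation: [0.438, 0.899, -0.003, -0.005]
ft_force: [-0.1, 0.4, -2.8]
gripper_width: 0.0254
[0.02686359 0.04973153 0.88954238] [-0.12276571  0.340421    1.690939   -0.00195643  1.12122388 -0.78519788]
```

```bash

python3 -m pendant '[{"linear":[0.025,0.05,0.2],"twist":0},{"linear":[0.025,0.05,0.4],"twist":0},{"linear":[0.025,0.05,0.55],"twist":0},{"linear":[0.025,0.05,0.55],"twist":0}]'
python3 - <<'E'
from h import *
s=manip.read_state(); print(togo([.546,.007,.2612],s))
d=manip.snapshot("scene"); cv2.imwrite("pics/s7.png",cv2.resize(d["frame"][100:260,210:450],None,fx=3,fy=3))
E
```

```text
clock: 15.25
tcp_pos: [0.5458, 0.0077, 0.2938]
orientation: [0.438, 0.899, -0.003, -0.006]
ft_force: [-0.2, -0.1, -4.2]
gripper_width: 0.0251
[-0.00947253  0.00102959  0.32631845]
```

View pics/s7.png

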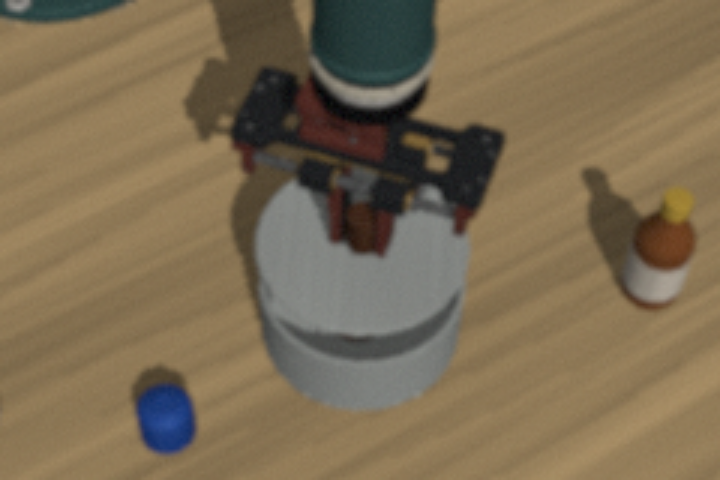

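The scene crop shows the lid hovering level over the tin with their outlines concentric (365,270). I'll lower it slowly.

```bash

python3 -m pendant '[{"linear":[-0.005,0,0.08],"twist":0},{"linear":[-0.005,0,0.16],"twist":0},{"linear":[-0.005,0,0.22],"twist":0},{"linear":[-0.005,0,0.28],"twist":0},{"linear":[-0.005,0,0.31],"twist":0}]'
python3 -m pendant '[{"linear":[0,0,0.01],"twist":0},{"linear":[0,0,0.02],"twist":0},{"linear":[0,0,0.03],"twist":0},{"linear":[0,0,0.03],"twist":0}]'
```

```text
clock: 15.92
tcp_pos: [0.5461, 0.007, 0.2632]
orientation: [0.438, 0.899, -0.003, -0.006]
ft_force: [0.3, 0.2, -2.3]
gripper_width: 0.0252
clock: 16.42
tcp_pos: [0.5459, 0.007, 0.2614]
orientation: [0.438, 0.899, -0.003, -0.006]
ft_force: [-4.7, -0.9, 9.0]
gripper_width: 0.0252
```

Contact came at TCP z 0.2614, the seated height I had predicted. I'll release, back off and check.

```bash

python3 -m pendant '[{"linear":[0,0,0],"twist":0},{"linear":[0,0,0],"twist":0},{"linear":[0,0,0],"twist":0},{"linear":[0,0,0],"twist":0}]' 0.36
python3 -m pendant '[{"linear":[0,0,-0.2],"twist":0},{"linear":[0,0,-0.6],"twist":0},{"linear":[0,0,-0.9],"twist":0},{"linear":[0,0,-0.9],"twist":0}]'
python3 -m pendant '[{"linear":[0.3,0,-0.3],"twist":0},{"linear":[0.7,0,-0.5],"twist":0},{"linear":[1,0,-0.6],"twist":0},{"linear":[1,0,-0.6],"twist":0}]' >/dev/null
python3 -m pendant '[{"linear":[0.4,0,0],"twist":0},{"linear":[0.8,0,0],"twist":0},{"linear":[1,0,0],"twist":0},{"linear":[1,0,0],"twist":0}]'
python3 - <<'E'
from h import *
d=manip.snapshot("scene"); a=cv2.resize(d["frame"][130:260,260:400],None,fx=4,fy=4)
t=manip.snapshot("top"); b=cv2.resize(t["frame"][155:285,240:460],None,fx=2.36,fy=2.36)
cv2.imwrite("pics/f8.png",a); cv2.imwrite("pics/t8.png",t["frame"])
hsv=cv2.cvtColor(t["frame"],cv2.COLOR_BGR2HSV); m=(hsv[...,1]<50)&(hsv[...,2]>90)
for B in blobs(m,300):
    x,y,w,h=[int(v) for v in B[2]]
    if 230<x<450: print(B[0],x,y,w,h,[at(t,x+w/2,y+h/2,z)[:2].round(4) for z in(.015,.073)])
E
```

```text
clock: 16.92
tcp_pos: [0.5459, 0.007, 0.2613]
orientation: [0.438, 0.899, -0.003, -0.006]
ft_force: [-0.2, 0.6, -0.2]
gripper_width: 0.0591
clock: 17.42
tcp_pos: [0.5481, 0.0069, 0.3535]
orientation: [0.438, 0.899, -0.002, -0.003]
ft_force: [-0.1, 0.8, 0.5]
gripper_width: 0.0593
clock: 18.42
tcp_pos: [0.4236, 0.1656, 0.4128]
orientation: [0.436, 0.9, -0.003, -0.004]
ft_force: [-0.2, 0.4, -1.1]
gripper_width: 0.0596
12242 330 0 310 63 [array([ 1.0406, -0.4924]), array([ 1.0133, -0.4692])]
2956 279 174 61 63 [array([0.5463, 0.0079]), array([0.5426, 0.0072])]
958 413 220 36 37 [array([ 0.4546, -0.325 ]), array([ 0.4553, -0.3098])]
```

View pics/f8.png

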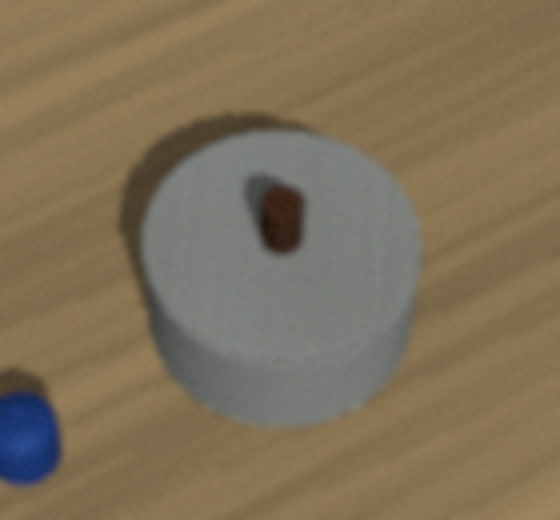

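The crop shows the lid closed flat on the tin: disc centre at about (282,245), knob central, even overlap and no gap. The small lid's bounding box is unchanged, so I'm handing in.

```bash
python3 - <<'E'
from rig import manip
print(manip.finish_job(), manip.read_state()["clock"])
E
```

```text
the job is handed in; nothing more can be done
the job is handed in; nothing more can be done
```

The job is handed in: the dark pot stands inside the tin and the wide lid is seated on it. It took about 18.5 s of the 64 s, and the hand-in gives no verdict.

- **Pot:** the wrist view before closing showed it upright on the tin's floor, about 4 mm from the tin's axis.
- **Lid:** it met the rim at TCP z 0.2614, the seated height expected from the grasp, with about 9 N of contact. After release, the scene view showed it flat with no gap, and the top view put its centre about 3 mm from the tin's.
- **Small lid:** its outline in the top view is unchanged from the start.
- **Robot:** the gripper was released, raised and moved well clear before hand-in.

I did not press down on the lid after releasing it. Two checks were less exact. The wrist and top cameras put the tin centre about 3 mm apart, so I used the average. The wrist view read the rim radius as 78 mm instead of 80.

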